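# Nest the rosin pots before curtain-up

### The job

Clear the prompt desk by nesting the two empty rosin pots. Draw the tall narrow pot by its handle out from under the low shelf and let it stand free on the open desk, fully clear of the shelf; then take it again by its body and lower it, upright, to the floor of the wide pot before letting go, turned so that the two handles point at least about a quarter turn apart. Leave the wide pot standing where it is and do not knock anything else on the desk.

Things in the scene. Friction and masses are not known exactly. Their poses are not given: they have to be found in the camera images.
- small_pot: tall narrow aluminium pot, 0.4 kg, 80 mm tall, round, 56 mm across the foot, 62 mm across the rim, wall 4 mm; origin: centre of its underside, z up. Level steel handle along its own -x, 14 mm wide, 12 mm thick, its middle 58 mm up, ending 150 mm from the axis. Starts upright under the shelf, only the outer 80 to 100 mm of handle sticking out in front; slides on the desk.
- small_tip (a point): end of the tall narrow pot's handle: 150 mm along the pot's -x from its axis, 58 mm above its underside
- large_pot: wide low aluminium pot, loose, 0.5 kg, 50 mm tall, round, 92 mm across outside, 84 mm inside, floor 5 mm thick; origin: centre of its underside, z up. A round steel handle 14 mm thick leaves the wall along its own -x at 40 mm height, cranks up between 85 and 98 mm from the axis to 70 mm height, then runs level to 175 mm from the axis: another handle laid at the same bearing would ride on it.
- large_tip (a point): end of the wide pot's handle: 175 mm along the pot's -x from its axis, 70 mm above its underside
- shelf: low mahogany bridge shelf fixed on the desk, 270 mm long (its y), 170 mm deep (its x), top at 110 mm (a switch strip at the rear reaches 132 mm), underside at 95 mm; closed at the ends and back, open at the front. Origin on the desk below the middle of its front edge; the front faces its own -x, the depth runs to its +x.
- cue_lamp: bystander: red glass dome cue lamp on a round brass foot, 72 mm across, 105 mm tall; origin at the centre of its underside
- stopwatch: bystander: silver stopwatch lying flat, 56 mm across, 16 mm thick; origin at the centre of its underside
- lamp_holder: bystander: white porcelain lamp holder, 52 mm across, 44 mm tall; origin at the centre of its underside
- pliers: bystander: steel pliers lying flat, 165 mm long along its x, 15 mm high; origin on the desk under the joint
- torch: bystander: black torch lying on its side, 140 mm long along its x, 38 mm high; origin on the desk under the middle
- mug: bystander: white mug, 76 mm across, 90 mm tall; origin at the centre of its underside

How it is judged:
By the outcome, as a careful person would: the job done as asked, in the order asked, and still so for the second after the job is handed in, with the robot touching nothing.
It also fails if it takes over 58 s, if anything falls off the work surface, if the arm or the gripper's body presses on something with over 40 N, if the wrist force passes 120 N, or if a joint passes its speed limit or range.

### The arm

A 6-joint arm with a two-finger parallel gripper is mounted at the origin on the work surface. World frame = base frame: x ahead of the robot, y to its left, z up, the work surface at z = 0. Lengths are in mm, angles in rad, forces in N, time in s.
With the tool pointing down it reaches from about 275 to 775 mm from the base axis. Payload 14.6 kg.
Tool frame: the origin (TCP) lies on the centre line of the jaws, within the pads' length; the fingertips stand nose_length ahead of it and the grasp point (between the pads) is the TCP (nose_length is the distance from the TCP to the fingertips, in mm); z points along the fingers, y is the line along which they close (so a half turn about z gives the same grasp; the last joint's range is limited). The gripper opens to 85 mm and grips with 20 to 120 N. Pads are 22 mm wide; open, the fingers measure 114 mm over their backs; the gripper's body (76 mm by 85 mm) begins 54 mm behind the grasp point. The pads swing forward as they close: fully open they stand 13 mm farther back than shut.
Start: joints at [-1.314, 0.263, -0.048, 1.259, 0, 1.415], TCP at [210.13, -481.117, 250.278] pointing down, gripper open.
Joint ranges: [-2.65, 2.65], [-0.89, 1.7], [-1.18, 1.37], [-2.13, 2.11], [-1.35, 1.29], [-3.14, 3.14]. Speed limits (rad/s): [1.89, 1.89, 2.57, 2.79, 3.14, 3.14].

### API

Orientations are given as a unit quaternion [x, y, z, w].
In Python, from bench import * gives the robot as it stands.
- The arm moves only by the shell command python3 -m jog 'ROWS' [FORCE]. ROWS is JSON, a list of rows, each a list of 7 numbers: the shift along the tool's x, y, z in mm, then the turn, a rotation vector about the tool's x, y, z in rad, then the opening, from -1 (shut) to 1 (fully open). In form: [[tx, ty, tz, rx, ry, rz, hand], ...]. A call has 1 to 5 rows; each row is the pose to reach, as a shift and turn from the pose commanded when the call began, along the tool's axes at that moment; what a row does not reach only later rows make up. A row lasts 1/12 s, in which the tool goes at most 41.7 mm and 7.16 degrees, less where a joint would pass 70% of its speed; a pose out of reach is approached as far as the arm can. A call with a gripper value outside its range is refused whole. The fingers move at their own pace and stop on an object; FORCE is the grip in N (left out, the last holds). Time passes only in rows, so rows that repeat a pose let the fingers close. It gives the time, the measured TCP pose, the force, the opening and the grip force at its end, in the units of the state.
- sense(): the state, without advancing time (a new reading comes with each control period).
- grab_frame(name): name is "scene" or "top" or "wrist"; returns a dict with "image" (384x512x3 uint8, blue, green, red), "fovy" (degrees; the focal length in pixels is half the picture's height over the tangent of half this angle, whatever the lens; pixels are square), "cx", "cy" (the principal point, pixels), "R" (3x3) and "t" (3): a world point X has camera coordinates R X + t. Camera axes: x right, y down, z forward; pixel columns grow to the right and rows downward; lengths in mm; the calibration is good to about 2 mm. A picture is of the moment at which its call begins. There is no depth.
- finish_job(): hands the job in; it is judged then, once.
The state is a dict: "t": time; "q": joint angles; "dq": joint speeds; "effort": joint torques, N m; "tool_pos": TCP position; "tcp_rot": TCP orientation; "wrist_force": force on the tool from outside, world axes, zero at the start; "ft_torque": the same for the moment, N m; "finger_gap": opening from 0.0 (shut) to 1.0 (fully open); "grasp_force": force on a finger pad.
Only numpy, scipy, OpenCV 4.12 (cv2) and the standard library are available. Lean on these libraries where they do the work, as an engineer would, in place of code of your own. Each camera call takes 0.05 s, during which the arm holds its last target. There are 200 camera calls.

## Working session

There is one attempt and no reset: what is moved stays moved. The work goes in short steps, Python scripts to look and compute and a shell command to move; the robot and the scene stay as the last step left them, time stands still between calls to the robot, and variables do not carry over. Pictures are saved under pics/ and viewed, at most 10 in all, crops included, and the job is handed in when it is done.

```bash
ls; mkdir -p pics; python3 - <<'E'
from bench import *
import cv2,numpy as np
s=sense();print({k:np.round(v,3).tolist() for k,v in s.items()})
for n in("scene","top"):
    f=grab_frame(n);cv2.imwrite(f"pics/{n}0.png",f["image"]);np.savez(f"pics/{n}0.npz",**f)
    R,t=np.array(f["R"]),np.array(f["t"]);print(n,f["fovy"],f["cx"],f["cy"],(-R.T@t).round(),R.round(3).tolist(),[k for k in f])
E
```

```text
pics
{'t': 0.0, 'q': [-1.314, 0.264, -0.049, 1.259, -0.0, 1.416], 'dq': [-0.001, 0.001, 0.001, 0.002, -0.003, 0.001], 'effort': [0.002, -63.763, 38.455, 0.014, -0.0, 0.0], 'tool_pos': [210.067, -480.864, 249.834], 'tcp_rot': [0.979, 0.204, -0.0, -0.001], 'wrist_force': [-0.539, -0.245, -0.094], 'ft_torque': [0.021, 0.029, 0.017], 'grasp_force': 0.0, 'finger_gap': 0.999}
scene 43.13207052859224 252.98841353150894 198.39051929569072 [1346.  560.  749.] [[-0.59, 0.808, -0.0], [0.449, 0.328, -0.831], [-0.671, -0.49, -0.556]] ['image', 'fovy', 'cx', 'cy', 'R', 't']
top 50.493104578269 257.31854802626 188.97630041545628 [ 443.   -0. 1206.] [[0.026, -1.0, 0.012], [-0.997, -0.026, -0.07], [0.07, -0.011, -0.998]] ['image', 'fovy', 'cx', 'cy', 'R', 't']
```

View pics/top0.png

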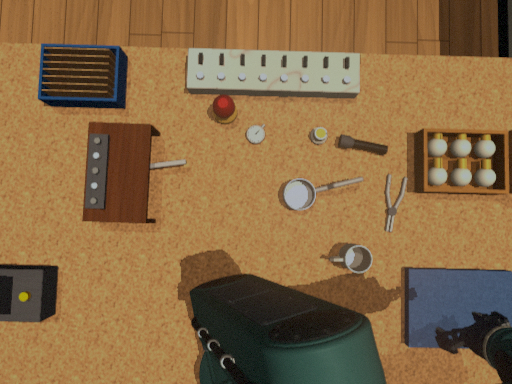

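View pics/scene0.png

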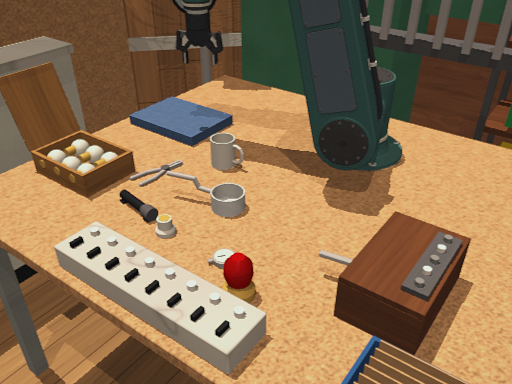

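The top view shows the shelf on the left with its front to image right (world −y). The small handle runs from about (150,167) to (186,162), the wide pot is at (299,194) with its handle tip at (362,180), and the mug is at (357,259). The scene view shows the small handle tip at (321,255) and the wide pot at (228,200).

```bash
cat > h.py <<'E'
import numpy as np,cv2
def K(f): return 192/np.tan(np.radians(float(f["fovy"]))/2)
def ray(f,p):
    R,t=np.array(f["R"]),np.array(f["t"]); d=R.T@np.array([(p[0]-f["cx"])/K(f),(p[1]-f["cy"])/K(f),1]); return -R.T@t,d/np.linalg.norm(d)
def plane(f,p,z): c,d=ray(f,p); return c+d*(z-c[2])/d[2]
def tri(f,p,g,q):
    a,u=ray(f,p);b,v=ray(g,q); s=np.linalg.lstsq(np.c_[u,-v],b-a,rcond=None)[0]
    P,Q=a+u*s[0],b+v*s[1]; return (P+Q)/2,np.linalg.norm(P-Q)
def proj(f,X): c=np.array(f["R"])@X+np.array(f["t"]); return np.array([f["cx"],f["cy"]])+K(f)*c[:2]/c[2]
def grey(f,roi,smax=70,vmin=60):   # roi x0,x1,y0,y1 ; largest low-saturation blob contour
    x0,x1,y0,y1=roi; h=cv2.cvtColor(f["image"][y0:y1,x0:x1],cv2.COLOR_BGR2HSV)
    m=((h[...,1]<smax)&(h[...,2]>vmin)).astype(np.uint8)
    c=max(cv2.findContours(m,cv2.RETR_EXTERNAL,cv2.CHAIN_APPROX_NONE)[0],key=cv2.contourArea)
    return c[:,0,:]+[x0,y0]
E
python3 - <<'E'
from h import *
T=np.load("pics/top0.npz");S=np.load("pics/scene0.npz")
vis=[]
for n,f,rois in(("top",T,[(148,192,152,176),(278,366,172,214)]),("scene",S,[(314,354,246,270),(162,250,165,220)])):
    im=f["image"].copy()
    for r in rois:
        c=grey(f,r);cv2.drawContours(im,[c[:,None].astype(np.int32)],-1,(0,0,255),1)
        print(n,r,"x",c[:,0].min(),c[:,0].max(),"y",c[:,1].min(),c[:,1].max(),"rect",cv2.minAreaRect(c.astype(np.float32)))
    y0,x0=(110,80) if n=="top" else (150,150)
    vis.append(cv2.resize(im[y0:y0+130,x0:x0+290 if n=="top" else x0+230],(800,300),interpolation=cv2.INTER_NEAREST))
cv2.imwrite("pics/m0.png",np.vstack(vis))
for nm,p,z in(("shelf front top ends",(159,126),110),("",(155,222),110),("desk front end",(155,222),0),("tip",(186,162),58),("hroot",(151,167),58),("lp",(299,194),50),("lptip",(362,180),70),("mug",(357,258),90),("stopw",(256,134),16),("lamp",(223,104),80),("lh",(319,134),44)):
    print(nm,plane(T,p,z).round())
E
```

```text
top (148, 192, 152, 176) x 150 185 y 159 167 rect ((167.47694396972656, 163.31539916992188), (4.961389541625977, 35.59796905517578), 82.87498474121094)
top (278, 366, 172, 214) x 283 327 y 178 210 rect ((303.1603698730469, 195.31130981445312), (40.9542350769043, 32.26812744140625), 17.744670867919922)
scene (314, 354, 246, 270) x 319 351 y 250 264 rect ((334.79595947265625, 257.1460876464844), (33.22482681274414, 6.323758125305176), 17.52556800842285)
scene (162, 250, 165, 220) x 162 244 y 165 216 rect ((201.72483825683594, 190.8926239013672), (91.00028228759766, 35.06312561035156), 18.13808250427246)
shelf front top ends [684. 260. 110.]
 [424. 259. 110.]
desk front end [422. 285.   0.]
tip [595. 191.  58.]
hroot [578. 290.  58.]
lp [ 513. -132.   50.]
lptip [ 556. -306.   70.]
mug [ 340. -288.   90.]
stopw [689.  -5.  16.]
lamp [759.  90.  80.]
lh [ 688. -187.   44.]
```

View pics/m0.png

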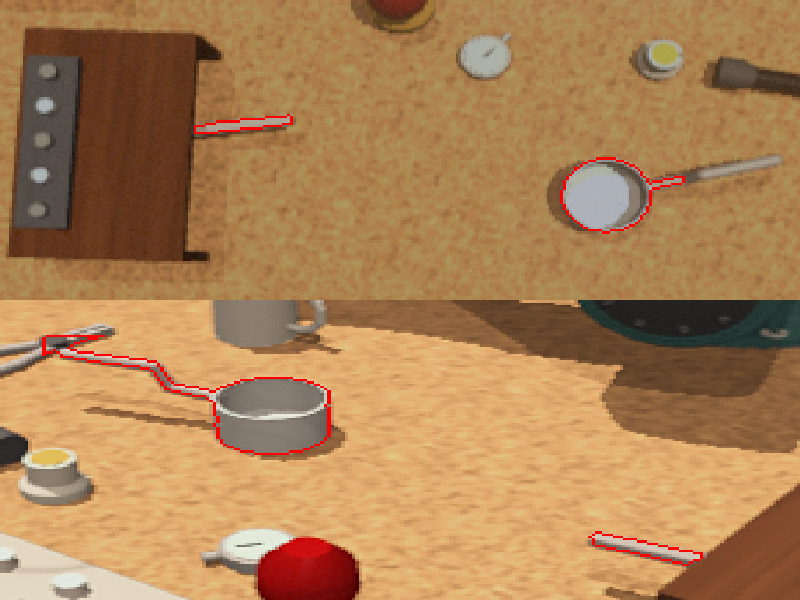

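The masks follow both handles and the wide pot's rim well. The crop shows the shelf's front top edge at roughly top pixels (151,125) to (147,222). Next: triangulate.

```bash
python3 - <<'E'
from h import *
T=np.load("pics/top0.npz");S=np.load("pics/scene0.npz")
def ends(c):
    c=c.astype(np.float32); (cx,cy),(w,h),a=cv2.minAreaRect(c); b=cv2.boxPoints(((cx,cy),(w,h),a)); 
    e=sorted([(b[i]+b[(i+1)%4])/2 for i in range(4)],key=lambda p:-np.hypot(*(p-[cx,cy])))[:2]; return sorted(e,key=lambda p:p[0])
eT=ends(grey(T,(148,192,152,176)));eS=ends(grey(S,(314,354,246,270)))
P,g=tri(T,eT[1]+[.5,0],S,eS[0]-[.5,0]);print("tip",P.round(1),g.round(1))
a,b=plane(T,eT[0],62),plane(T,eT[1],62);print("handle dir deg",np.degrees(np.arctan2(*(b-a)[1::-1])),a.round(),b.round())
for p in((151.4,125),(147.5,222)):print("front",plane(T,p,110).round())
# wide pot
c=grey(T,(278,366,172,214));c=c[c[:,0]<315];e=cv2.fitEllipse(c.astype(np.float32));print(e)
C=plane(T,e[0],50);print("lp rim c",C.round(1),"dia",[round(x*np.linalg.norm(C-plane(T,np.add(e[0],[1,0]),50)),1) for x in e[1]])
d=np.array([-.671,-.49,0]);d/=np.hypot(*d[:2])
s=grey(S,(162,250,165,220));s=s[(s[:,0]>212)]
top=s[s[:,1]==s[:,1].min()].mean(0);print("scene cols",s[:,0].min(),s[:,0].max(),"top",top,"bot",s[:,1].max())
print("far rim tri",[x.round(1) for x in tri(T,proj(T,C+46*d),S,top-[0,.5])])
print("pred scene centre col",proj(S,C),"far",proj(S,C+46*d),"near bottom",proj(S,C-[0,0,50]-46*d))
# wide handle tip
P2,g=tri(T,(361.5,180.5),S,(166,173));print("lp tip?",P2.round(),g.round())
q=plane(T,(361,180),77);print("lh angle",np.degrees(np.arctan2(*(q-C)[1::-1])),np.hypot(*(q-C)[:2]))
E
python3 -c "
import bench,re;print([k for k in dir(bench) if not k.startswith('_')]); print(getattr(bench,'nose_length',None))"
```

```text
tip [597.5 192.1  57.5] 1.3
handle dir deg -81.23737705607493 [581. 292.  62.] [597. 193.  62.]
front [686. 280. 110.]
front [423. 279. 110.]
((299.2029113769531, 193.90951538085938), (31.675371170043945, 32.230064392089844), 89.60202026367188)
lp rim c [ 513.  -132.2   50. ] dia [np.float64(90.3), np.float64(91.9)]
scene cols 213 244 top [228. 183.] bot 216
far rim tri [array([ 476. , -159.8,   47.3]), np.float64(0.3)]
pred scene centre col [227.46658049 190.85524822] far [228.20206946 181.69148844] near bottom [227.26311454 216.34475003]
lp tip? [ 557. -309.   63.] 6.0
lh angle -76.1038966729424 174.04325228074504
['IKError', 'finish_job', 'grab_frame', 'nose_length', 'sense']
19.0
```

```bash
for i in 1 2 3 4; do python3 -m jog '[[158,-123,0,0,0,0,1],[158,-123,0,0,0,0,1],[158,-123,0,0,0,0,1],[158,-123,0,0,0,0,1],[158,-123,0,0,0,0,1]]'; done; for i in 1 2 3; do python3 -m jog '[[0,0,0,0,0,-0.437,1],[0,0,0,0,0,-0.437,1],[0,0,0,0,0,-0.437,1],[0,0,0,0,0,-0.437,1],[0,0,0,0,0,-0.437,1]]'; done
cat >> h.py <<'E'
def row(p,psi):  # world TCP target (mm), tool-x heading (deg) -> rows args from the present pose
    from bench import sense
    from scipy.spatial.transform import Rotation as Ro
    s=sense(); A=Ro.from_quat(s["tcp_rot"]); c,n=np.cos(np.radians(psi)),np.sin(np.radians(psi))
    B=Ro.from_matrix(np.array([[c,n,0],[n,-c,0],[0,0,-1]])); d=A.inv().apply(np.array(p)-s["tool_pos"])
    print("t %.2f"%s["t"],"pos",np.round(s["tool_pos"],1),"psi %.1f"%np.degrees(np.arctan2(*A.as_matrix()[1::-1,0])),"shift",d.round(1),"turn",(A.inv()*B).as_rotvec().round(3),"F",np.round(s["wrist_force"],1),"gap",round(s["finger_gap"],3),"grip",round(s["grasp_force"],1),"q6 %.2f"%s["q"][5])
E
python3 - <<'E'
from h import *
from bench import *
row([592.5,222,140],98.8)
f=grab_frame("wrist");cv2.imwrite("pics/w1.png",f["image"]);np.savez("pics/w1.npz",**f)
R,t=f["R"],f["t"];print((-np.array(R).T@t).round(),proj(f,np.array([597,192.5,64])),proj(f,np.array([583.5,280,64])))
E
```

```text
t: 0.52
tool_pos: [306.1, -302.6, 250.1]
tcp_rot: [0.979, 0.204, 0.0, -0.0]
wrist_force: [1.0, -0.6, -0.5]
finger_gap: 0.998
grasp_force: 0.0
t: 0.93
tool_pos: [401.7, -126.6, 250.3]
tcp_rot: [0.979, 0.205, 0.0, -0.0]
wrist_force: [0.2, -0.7, 0.2]
finger_gap: 1.003
grasp_force: 0.0
t: 1.35
tool_pos: [497.5, 49.6, 250.1]
tcp_rot: [0.979, 0.205, -0.0, -0.0]
wrist_force: [0.0, -1.4, -0.3]
finger_gap: 1.001
grasp_force: 0.0
t: 1.77
tool_pos: [593.0, 225.5, 249.7]
tcp_rot: [0.979, 0.205, -0.0, -0.0]
wrist_force: [1.1, -1.5, 0.9]
finger_gap: 1.002
grasp_force: 0.0
t: 2.18
tool_pos: [592.3, 222.8, 249.9]
tcp_rot: [0.911, 0.413, -0.0, -0.0]
wrist_force: [0.2, -0.7, -0.1]
finger_gap: 0.999
grasp_force: 0.0
t: 2.6
tool_pos: [592.3, 222.6, 250.1]
tcp_rot: [0.8, 0.6, -0.0, -0.0]
wrist_force: [-0.3, 0.2, -0.5]
finger_gap: 0.998
grasp_force: 0.0
t: 3.02
tool_pos: [592.3, 222.7, 250.1]
tcp_rot: [0.652, 0.758, -0.0, -0.0]
wrist_force: [-0.2, 0.2, 0.5]
finger_gap: 1.004
grasp_force: 0.0
t 3.02 pos [592.3 222.7 250.1] psi 98.6 shift [-7.000e-01  1.000e-01  1.101e+02] turn [-0.     0.    -0.003] F [-0.2  0.2  0.5] gap 1.004 grip 0.0 q6 1.65
[583. 289. 374.] [260.21357167 197.42416628] [259.94070354 122.59933121]
```

View pics/w1.png

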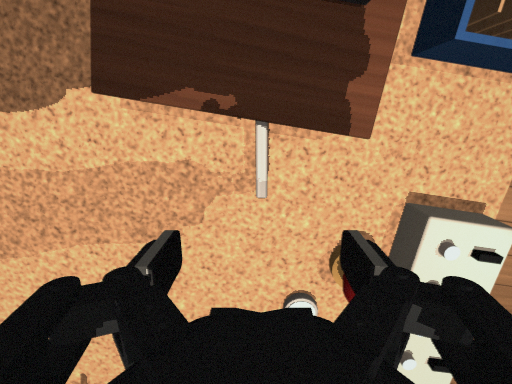

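The wrist view shows the handle upright in the picture from (262,123) to (262,197), matching the prediction within 2 px, and centred between the open jaws. I'll descend and grip.

```bash
python3 -m jog '[[-1,-1,40,0,0,0,1],[-1,-1,80,0,0,0,1],[-1,-1,115,0,0,0,1],[-1,-1,150,0,0,0,1],[-1,-1,170,0,0,0,1]]' | head -2; python3 -m jog '[[0,0,10,0,0,0,1],[0,0,20,0,0,0,1],[0,0,20,0,0,0,0.4],[0,0,20,0,0,0,0],[0,0,20,0,0,0,-0.5]]' 30; python3 -m jog '[[0,0,0,0,0,0,-1],[0,0,0,0,0,0,-1],[0,0,0,0,0,0,-1],[0,0,0,0,0,0,-1],[0,0,0,0,0,0,-1]]' 40
```

```text
t: 3.48
tool_pos: [590.0, 221.1, 76.7]
t: 3.9
tool_pos: [592.4, 221.8, 61.7]
tcp_rot: [0.652, 0.758, 0.001, 0.001]
wrist_force: [0.7, 0.4, 0.5]
finger_gap: 0.602
grasp_force: 0.0
t: 4.32
tool_pos: [592.0, 221.5, 60.7]
tcp_rot: [0.651, 0.759, 0.0, 0.0]
wrist_force: [1.3, -1.9, 2.8]
finger_gap: 0.153
grasp_force: 43.7
```

```bash
python3 -m jog '[[-6,-1,0,0,0,0,-1],[-18,-3,0,0,0,0,-1],[-32,-5,0,0,0,0,-1],[-46,-7,0,0,0,0,-1],[-60,-9,0,0,0,0,-1]]';  python3 -m jog '[[-14,-2,0,0,0,0,-1],[-28,-4,0,0,0,0,-1],[-42,-6,0,0,0,0,-1],[-56,-8,0,0,0,0,-1],[-70,-10,0,0,0,0,-1]]';  python3 -m jog '[[-14,-2,0,0,0,0,-1],[-28,-4,0,0,0,0,-1],[-42,-6,0,0,0,0,-1],[-56,-8,0,0,0,0,-1],[-66,-10,0,0,0,0,-1]]'; python3 -m jog '[[-3,0,0,0,0,0,-1],[-4,0,0,0,0,0,-1],[-4,0,0,0,0,0,-1]]'
python3 - <<'E'
from h import *
from bench import *
row([592,21,60],98.8)
for n in("top","scene"):
    f=grab_frame(n);cv2.imwrite(f"pics/{n}2.png",f["image"])
cv2.imwrite("pics/v2.png",cv2.imread("pics/top2.png")[80:300,80:380])
E
```

```text
t: 4.73
tool_pos: [591.6, 159.3, 60.3]
tcp_rot: [0.651, 0.759, 0.0, -0.0]
wrist_force: [0.3, 2.8, 0.9]
finger_gap: 0.155
grasp_force: 43.5
t: 5.15
tool_pos: [592.4, 88.7, 60.3]
tcp_rot: [0.651, 0.759, -0.0, -0.0]
wrist_force: [0.5, 2.7, 1.6]
finger_gap: 0.152
grasp_force: 43.5
t: 5.57
tool_pos: [592.6, 21.7, 60.3]
tcp_rot: [0.652, 0.759, -0.0, 0.0]
wrist_force: [0.2, 3.3, 0.5]
finger_gap: 0.151
grasp_force: 43.5
t: 5.82
tool_pos: [593.3, 18.9, 60.5]
tcp_rot: [0.652, 0.759, -0.0, 0.001]
wrist_force: [-0.9, -5.1, 5.2]
finger_gap: 0.154
grasp_force: 44.0
t 5.82 pos [593.3  18.9  60.5] psi 98.7 shift [ 2.3 -1.   0.5] turn [ 0.     0.001 -0.002] F [-0.9 -5.1  5.2] gap 0.154 grip 44.0 q6 1.31
```

View pics/scene2.png

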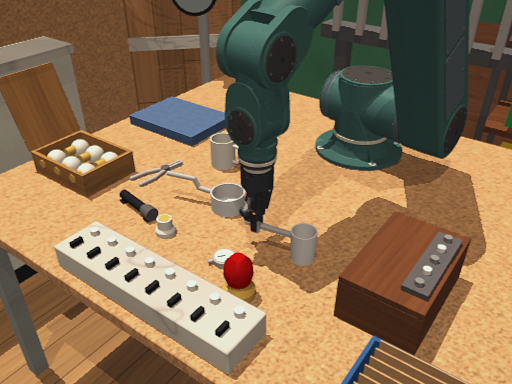

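The scene view shows the small pot drawn out and standing at about (303,243), with desk visible between it and the shelf. I'll release, rise, and take a fresh measurement.

```bash
python3 -m jog '[[0,0,0,0,0,0,-0.5],[0,0,0,0,0,0,0],[0,0,0,0,0,0,0.5],[0,0,0,0,0,0,1],[0,0,0,0,0,0,1]]'; python3 -m jog '[[0,0,0,0,0,0,1],[0,0,-30,0,0,0,1],[0,0,-60,0,0,0,1],[0,0,-100,0,0,0,1],[0,0,-140,0,0,0,1]]' | head -2;  python3 -m jog '[[0,0,-30,0,0,0,1],[0,0,-40,0,0,0,1],[0,0,-40,0,0,0,1],[0,0,-40,0,0,0,1],[0,0,-40,0,0,0,1]]' | head -2
python3 - <<'E'
from h import *
from bench import *
row([574,138,240],98.8)
for n in("top","scene","wrist"):
    f=grab_frame(n);cv2.imwrite(f"pics/{n}3.png",f["image"]);np.savez(f"pics/{n}3.npz",**f)
    print(n,[proj(f,np.array(p)).round() for p in((574,138,80),(597,-10,58),(513,-132,50))])
a=cv2.imread("pics/top3.png")[100:240,130:390];b=cv2.imread("pics/wrist3.png")
cv2.imwrite("pics/v3.png",np.vstack([cv2.resize(a,(520,280)),cv2.resize(b,(520,300))]))
E
```

```text
t: 6.33
tool_pos: [593.1, 19.7, 60.2]
tcp_rot: [0.651, 0.759, -0.0, -0.0]
wrist_force: [-1.0, 0.3, 0.5]
finger_gap: 0.802
grasp_force: 0.0
t: 6.75
tool_pos: [592.5, 19.6, 201.6]
t: 7.17
tool_pos: [592.7, 19.5, 239.1]
t 7.17 pos [592.7  19.5 239.1] psi 98.7 shift [120.   -0.6  -0.9] turn [-0.002 -0.    -0.002] F [0.4 0.  0.2] gap 1.003 grip 0.0 q6 1.31
top [array([204., 169.]), array([257., 163.]), array([299., 194.])]
scene [array([304., 230.]), array([245., 220.]), array([228., 191.])]
wrist [array([260.,  58.]), array([260., 198.]), array([184., 273.])]
```

View pics/v3.png

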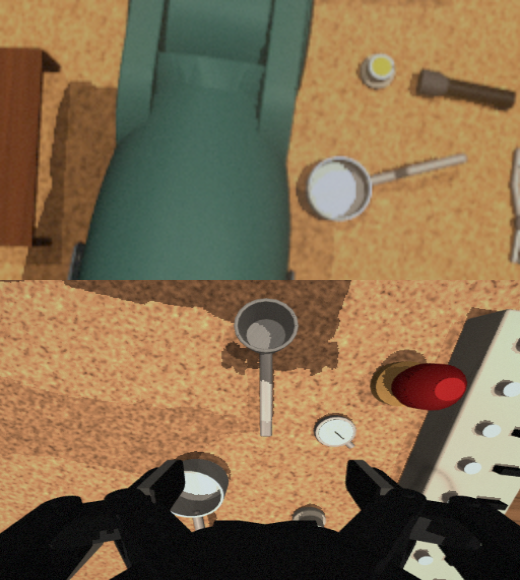

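The small pot stands free. In the wrist image it is at about (263,59), where I predicted (260,58), with its handle pointing straight down the picture. The wide pot has not moved. I'll measure the small pot's rim from two views.

```bash
python3 - <<'E'
from h import *
W=np.load("pics/wrist3.npz");S=np.load("pics/scene3.npz")
c=grey(W,(215,310,5,205),80,30);x=c[c[:,1]<85]
e=cv2.fitEllipseDirect(x.astype(np.float32));print("wrist ell",e)
C=plane(W,e[0],80);k=np.linalg.norm(C-plane(W,np.add(e[0],[1,0]),80));print("C",C.round(1),"dia",np.round(np.array(e[1])*k,1))
m=c[c[:,1]>110];print("handle px",m[:,0].min(),m[:,0].max(),m[:,1].max())
lo=c[c[:,1]>c[:,1].max()-5].mean(0);print("tip",plane(W,(lo[0],c[:,1].max()+.5),64).round(1))
s=grey(S,(286,325,212,272),60,50);print("scene cols",s[:,0].min(),s[:,0].max(),"rows",s[:,1].min(),s[:,1].max())
r=s[s[:,0]>292]
top=r[r[:,1]==r[:,1].min()].mean(0);d=np.array([-.81,-.59,0])
print("rim far tri",[v.round(1) for v in tri(W,proj(W,C+31*d),S,top-[0,.5])],top,"pred",proj(S,C+31*d),"pred bottom",proj(S,C-[0,0,80]-28*d),"axis col",proj(S,C-[0,0,40]))
im=cv2.drawContours(W["image"].copy(),[c[:,None].astype(np.int32)],-1,(0,0,255),1);im2=cv2.drawContours(S["image"].copy(),[s[:,None].astype(np.int32)],-1,(0,0,255),1)
cv2.imwrite("pics/m3.png",np.hstack([cv2.resize(im[0:210,200:330],(390,630))[:580],cv2.resize(im2[200:280,270:330],(390,580),interpolation=0)]))
E
```

```text
wrist ell ((261.56951904296875, 57.57804489135742), (62.23917007446289, 68.03003692626953), 1.0005935430526733)
C [575.8 138.5  80. ] dia [60.3 65.9]
handle px 256 267 199
tip [598.4  -9.4  64. ]
scene cols 286 317 rows 223 265
rim far tri [array([550.1, 120.9,  78.8]), np.float64(1.4)] [303. 223.] pred [302.35480471 222.13324512] pred bottom [302.53649232 265.46369837] axis col [302.49997185 244.16782032]
```

View pics/m3.png

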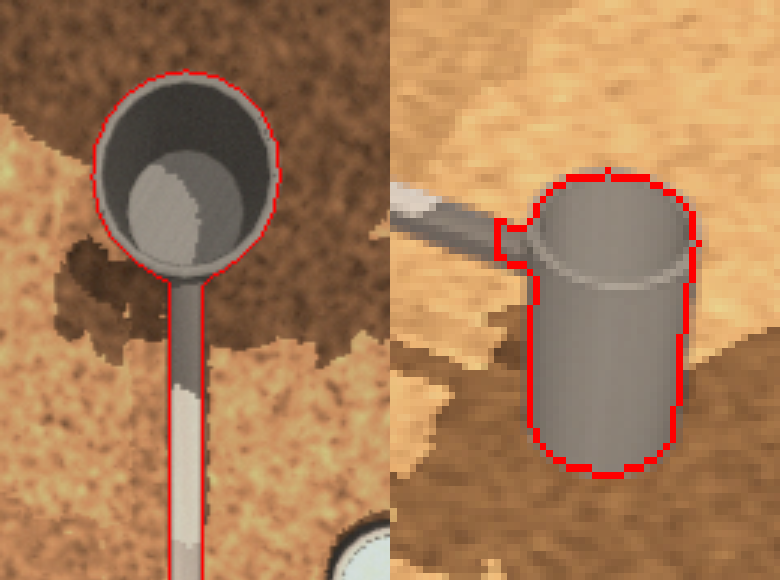

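Rim centre is (575.5,139.5) at a height of about 79 mm, and the tip is 150 mm from it, which matches the given sizes. The handle heading is −81°. Now I'll take the body near the rim.

```bash
python3 -m jog '[[30,0,0,0,0,0,1],[60,0,0,0,0,0,1],[95,1,0,0,0,0,1],[121,1,0,0,0,0,1],[121,1,20,0,0,0,1]]' |head -2; python3 -m jog '[[0,0,30,0,0,0,1],[0,0,60,0,0,0,1],[0,0,85,0,0,0,1],[0,0,105,0,0,0,1],[0,0,110,0,0,0,1]]'|head -2; python3 - <<'E'
from h import *
row([575.5,139.5,68],98.7)
E
python3 -m jog '[[0,0,12,0,0,0,1],[0,0,24,0,0,0,1],[0,0,36,0,0,0,1],[0,0,41,0,0,0,1],[0,0,41,0,0,0,1]]' 30;
```

```text
t: 7.73
tool_pos: [575.9, 143.3, 222.2]
t: 8.15
tool_pos: [573.9, 139.1, 106.7]
t 8.15 pos [573.9 139.1 106.7] psi 98.7 shift [ 0.2  1.9 38.7] turn [-0.005 -0.     0.   ] F [-1.6 -0.7 -0. ] gap 0.998 grip 0.0 q6 1.52
t: 8.57
tool_pos: [575.4, 139.2, 68.7]
tcp_rot: [0.651, 0.759, -0.001, -0.001]
wrist_force: [-0.5, -0.5, -0.6]
finger_gap: 1.002
grasp_force: 0.0
```

```bash
python3 -m jog '[[0,0,0,0,0,0,0.7],[0,0,0,0,0,0,0.5],[0,0,0,0,0,0,0.3],[0,0,0,0,0,0,0],[0,0,0,0,0,0,-0.5]]' 40; python3 -m jog '[[0,0,0,0,0,0,-1],[0,0,0,0,0,0,-1],[0,0,0,0,0,0,-1]]' 45; python3 -m jog '[[0,0,-5,0,0,0,-1],[0,0,-15,0,0,0,-1],[0,0,-30,0,0,0,-1],[0,0,-30,0,0,0,-1]]'; python3 - <<'E'
from h import *
from bench import *
f=grab_frame("wrist");g=grab_frame("scene")
cv2.imwrite("pics/v4.png",np.hstack([f["image"],cv2.resize(g["image"][150:300,200:310],(282,384))]))
E
```

```text
t: 8.98
tool_pos: [576.0, 139.3, 70.6]
tcp_rot: [0.651, 0.759, 0.0, 0.0]
wrist_force: [-4.6, -1.2, 8.9]
finger_gap: 0.715
grasp_force: 41.5
t: 9.23
tool_pos: [576.0, 139.3, 70.6]
tcp_rot: [0.651, 0.759, 0.0, 0.0]
wrist_force: [-3.5, -0.4, 10.1]
finger_gap: 0.711
grasp_force: 46.4
t: 9.57
tool_pos: [577.0, 139.4, 102.2]
tcp_rot: [0.651, 0.759, 0.001, 0.001]
wrist_force: [1.2, 0.5, -4.9]
finger_gap: 0.713
grasp_force: 50.2
```

View pics/v4.png

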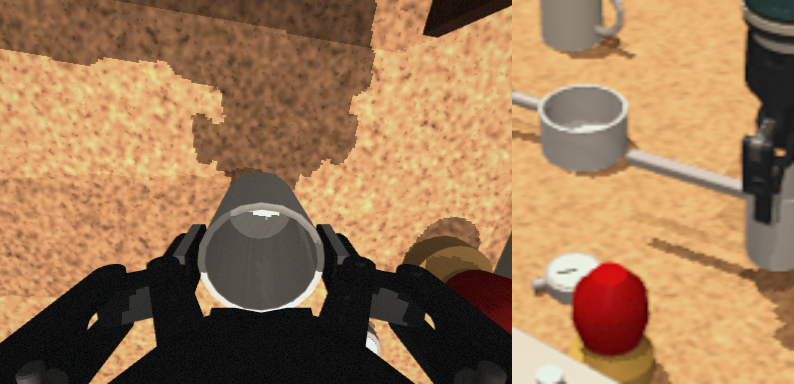

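The wrist view shows the pot held centred between the pads, with its rim near (262,255). The scene crop shows it lifted clear of the desk. Next: lift further, carry it over the wide pot and turn it by +150°.

```bash
python3 -m jog '[[0,0,-10,0,0,0,-1],[0,0,-30,0,0,0,-1],[0,0,-50,0,0,0,-1],[0,0,-70,0,0,0,-1],[0,0,-85,0,0,0,-1]]'|head -2; for i in 1 2 3; do python3 -m jog '[[-17,-7,0,0,0,0,-1],[-34,-14,0,0,0,0,-1],[-51,-21,0,0,0,0,-1],[-69,-28,0,0,0,0,-1],[-86,-35,0,0,0,0,-1]]'|head -2;done; for i in 1 2 3 4 5; do python3 -m jog '[[0,0,0,0,0,-0.1,-1],[0,0,0,0,0,-0.2,-1],[0,0,0,0,0,-0.31,-1],[0,0,0,0,0,-0.42,-1],[0,0,0,0,0,-0.524,-1]]' | head -2; done
python3 - <<'E'
from h import *
from bench import *
row([513,-132.2,150],-111.3)
f=grab_frame("wrist");g=grab_frame("scene");h=grab_frame("top")
np.savez("pics/scene5.npz",**g);np.savez("pics/wrist5.npz",**f);np.savez("pics/top5.npz",**h)
cv2.imwrite("pics/v5.png",np.hstack([f["image"],cv2.resize(g["image"][120:240,160:250],(288,384))]))
E
```

```text
t: 10.08
tool_pos: [575.8, 139.2, 185.9]
t: 10.5
tool_pos: [553.7, 48.1, 184.3]
t: 10.92
tool_pos: [532.1, -42.3, 184.3]
t: 11.33
tool_pos: [510.6, -132.5, 184.3]
t: 11.75
tool_pos: [510.8, -131.6, 184.3]
t: 12.17
tool_pos: [510.8, -131.6, 184.3]
t: 12.58
tool_pos: [510.8, -131.6, 184.3]
t: 13.0
tool_pos: [510.8, -131.6, 184.3]
t: 13.42
tool_pos: [510.8, -131.6, 184.3]
t 13.42 pos [ 510.8 -131.6  184.3] psi -110.9 shift [-0.2 -2.3 34.3] turn [ 0.001 -0.     0.008] F [ 0.3 -0.  -4.3] gap 0.713 grip 50.9 q6 -1.61
```

View pics/v5.png

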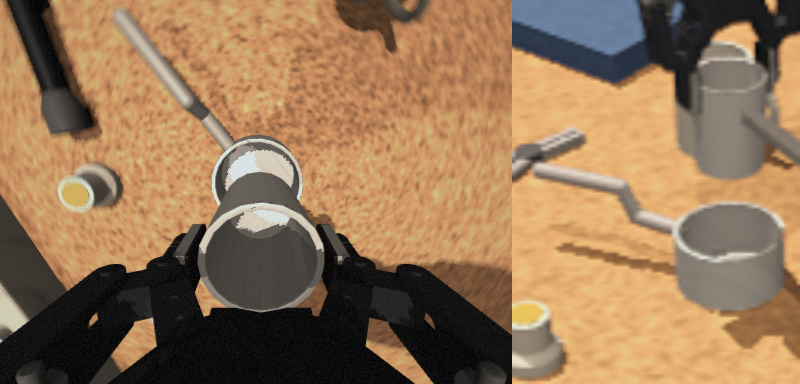

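The wrist view shows the wide pot's rim centred at (257,178), straight behind the held pot. The scene crop shows the small pot upright above the wide pot with its handle pointing away. I'll check the in-hand offset numerically.

```bash
python3 - <<'E'
from h import *
S=np.load("pics/scene5.npz");W=np.load("pics/wrist5.npz")
im=S["image"];hs=cv2.cvtColor(im,cv2.COLOR_BGR2HSV)
A=np.array([510.8,-131.6,0]);zb=184.3-70.6;d=np.array([-.81,-.59,0])
for r in range(158,180,2):
    row_=hs[r,205:250];ok=np.where((row_[:,1]<60)&(row_[:,2]>70))[0]+205;print(r,ok.min() if len(ok) else None,ok.max() if len(ok) else None,len(ok))
print("pred foot axis",proj(S,A+[0,0,zb]),"near foot",proj(S,A+[0,0,zb]-28*d),"wide c",proj(S,np.array([513,-132.2,50])))
# held rim in wrist
c=grey(W,(195,330,195,315),80,25)
print("wrist rim pred c",proj(W,A+[0,0,zb+80]),[proj(W,A+[0,0,zb+80]+31*np.array([np.cos(a),np.sin(a),0])).round(1).tolist() for a in np.radians([-111,-21,69,159])])
print("wide rim pred in wrist",[proj(W,np.array([513,-132.2,50])+46*np.array([np.cos(a),np.sin(a),0])).round(1).tolist() for a in np.radians([-111,-21,159])])
E
```

```text
158 212 242 31
160 212 244 33
162 212 246 35
164 212 249 36
166 213 249 32
168 216 249 27
170 218 249 21
172 219 236 18
174 221 234 14
176 None None 0
178 None None 0
pred foot axis [227.43262926 169.81375089] near foot [226.93494681 175.43987743] wide c [227.44515271 190.8553377 ]
wrist rim pred c [262.72485683 260.39476029] [[263.0, 199.2], [198.5, 260.3], [262.5, 314.2], [327.0, 260.5]]
wide rim pred in wrist [[259.4, 138.4], [213.4, 184.9], [305.3, 185.0]]
```

The held pot matches the prediction, and the wide pot reads about 1.5 mm further toward +x. I'll shift ty by −3 and lower, going slowly near the floor.

```bash
python3 -m jog '[[0,-3,0,0,0,0,-1],[0,-3,12,0,0,0,-1],[0,-3,26,0,0,0,-1],[0,-3,40,0,0,0,-1],[0,-3,50,0,0,0,-1]]'|head -4; python3 -m jog '[[0,0,12,0,0,0,-1],[0,0,24,0,0,0,-1],[0,0,36,0,0,0,-1],[0,0,46,0,0,0,-1],[0,0,50,0,0,0,-1]]'; python3 -m jog '[[0,0,1,0,0,0,-1],[0,0,2,0,0,0,-1],[0,0,3,0,0,0,-1],[0,0,3,0,0,0,-1]]'
```

```text
t: 13.98
tool_pos: [513.7, -132.7, 133.2]
tcp_rot: [-0.564, 0.826, 0.0, -0.0]
wrist_force: [0.0, 0.2, -4.9]
t: 14.4
tool_pos: [513.5, -132.6, 83.1]
tcp_rot: [-0.564, 0.826, 0.001, -0.0]
wrist_force: [-0.6, -0.3, -4.9]
finger_gap: 0.713
grasp_force: 50.8
t: 14.73
tool_pos: [514.2, -132.9, 81.6]
tcp_rot: [-0.565, 0.825, -0.0, 0.0]
wrist_force: [-0.5, 0.4, -5.0]
finger_gap: 0.71
grasp_force: 50.8
```

```bash
python3 -m jog '[[0,0,1,0,0,0,-1],[0,0,2,0,0,0,-1],[0,0,3,0,0,0,-1],[0,0,3,0,0,0,-1],[0,0,3,0,0,0,-1]]'|sed -n 2,4p;  python3 -m jog '[[0,0,1,0,0,0,-1],[0,0,1,0,0,0,-1],[0,0,2,0,0,0,-1],[0,0,2,0,0,0,-1]]'|sed -n 2,4p
```

```text
tool_pos: [513.9, -132.8, 78.3]
tcp_rot: [-0.565, 0.825, 0.0, -0.0]
wrist_force: [-0.4, 1.2, -4.7]
tool_pos: [513.8, -132.7, 76.1]
tcp_rot: [-0.565, 0.825, 0.0, -0.0]
wrist_force: [-0.1, 0.6, -4.9]
```

```bash
for i in 1 2 3; do python3 -m jog '[[0,0,0.5,0,0,0,-1],[0,0,1,0,0,0,-1],[0,0,1,0,0,0,-1]]'|sed -n 2,4p; done
```

```text
tool_pos: [514.0, -132.9, 75.7]
tcp_rot: [-0.565, 0.825, -0.0, 0.0]
wrist_force: [-1.7, -0.4, 3.9]
tool_pos: [514.1, -133.0, 75.5]
tcp_rot: [-0.565, 0.825, -0.001, 0.0]
wrist_force: [-5.3, 0.6, 18.9]
tool_pos: [514.6, -133.2, 75.0]
tcp_rot: [-0.565, 0.825, -0.001, 0.001]
wrist_force: [-5.2, 0.1, 25.8]
```

Contact came at TCP z ≈ 75.6, exactly as expected for the floor. I'll relax the press, release, check, and rise.

```bash
python3 -m jog '[[0,0,-0.5,0,0,0,-1],[0,0,-1,0,0,0,-1],[0,0,-1.5,0,0,0,-1],[0,0,-1.5,0,0,0,-1]]'|sed -n 2,4p; python3 -m jog '[[0,0,0,0,0,0,0.5],[0,0,0,0,0,0,0.6],[0,0,0,0,0,0,0.75],[0,0,0,0,0,0,0.9],[0,0,0,0,0,0,1]]'; python3 -m jog '[[0,0,0,0,0,0,1],[0,0,0,0,0,0,1],[0,0,-5,0,0,0,1],[0,0,-15,0,0,0,1],[0,0,-30,0,0,0,1]]'; python3 -m jog '[[0,0,-30,0,0,0,1],[0,0,-60,0,0,0,1],[0,0,-90,0,0,0,1],[0,0,-120,0,0,0,1],[0,0,-140,0,0,0,1]]'|head -4
python3 - <<'E'
from h import *
from bench import *
row([514,-133,230],-111.3)
f=grab_frame("wrist");g=grab_frame("scene");np.savez("pics/wrist6.npz",**f);np.savez("pics/scene6.npz",**g)
cv2.imwrite("pics/v6.png",np.hstack([f["image"],cv2.resize(g["image"][150:246,180:252],(288,384))]))
E
```

```text
tool_pos: [514.4, -133.0, 75.3]
tcp_rot: [-0.565, 0.825, -0.001, 0.0]
wrist_force: [-0.7, -0.8, 5.5]
t: 16.98
tool_pos: [513.8, -132.7, 74.7]
tcp_rot: [-0.565, 0.825, 0.0, -0.0]
wrist_force: [-0.4, -0.0, 0.5]
finger_gap: 1.003
grasp_force: 0.0
t: 17.4
tool_pos: [513.3, -132.5, 104.6]
tcp_rot: [-0.565, 0.825, 0.001, -0.0]
wrist_force: [-0.2, 0.3, -1.4]
finger_gap: 0.998
grasp_force: 0.0
t: 17.82
tool_pos: [514.1, -132.8, 248.0]
tcp_rot: [-0.565, 0.825, -0.001, 0.001]
wrist_force: [0.2, -1.4, 0.3]
t 17.82 pos [ 514.1 -132.8  248. ] psi -111.2 shift [ 0.2  0.1 18. ] turn [-0.003 -0.     0.002] F [ 0.2 -1.4  0.3] gap 0.996 grip 0.0 q6 -1.61
```

View pics/v6.png

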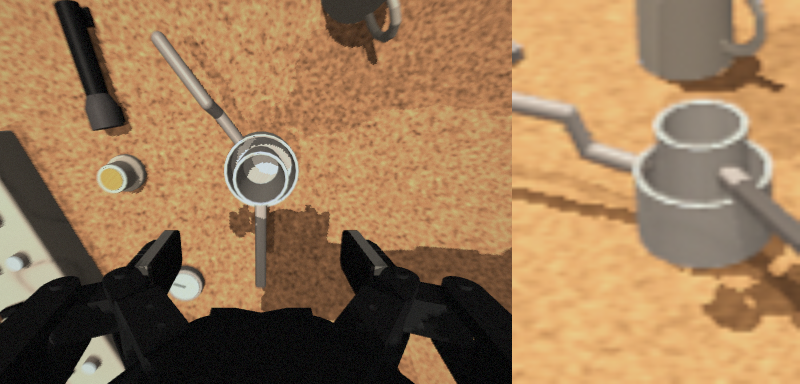

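The wrist view shows the small pot's rim at (261,178) inside the wide rim at (261,170). The handles point to (160,38) and (261,285), about 145° apart. The scene crop shows the small pot upright on the floor of the wide pot, which has not moved. I'll hand it in.

```bash
python3 -c "
from bench import *
print(finish_job())"
```

```text
the job is handed in; nothing more can be done
None
```

The tall pot stands upright on the floor of the wide pot with the handles about 145° apart. It was drawn out and stood free on the desk first, nothing else was seen to move, and the job was handed in at about 18 s.

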